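# Count the medallion blanks through the gate of the sorting tray

### The arm

A 6-joint arm with a two-finger parallel gripper is mounted at the origin on the work surface. World frame = base frame: x ahead of the robot, y to its left, z up, the work surface at z = 0. Lengths are in mm, angles in rad, forces in N, time in s.
With the tool pointing down it reaches from about 350 to 875 mm from the base axis. Payload 4.2 kg.
Tool frame: the origin (TCP) lies on the centre line of the jaws, within the pads' length; the fingertips stand 17 mm ahead of it and the grasp point (between the pads) lies 2 mm behind it; y points along the fingers, x is the direction in which the jaws open and shut, and the axes are right-handed (so a half turn about y gives the same grasp; the last joint's range is limited). The gripper opens to 85 mm and grips with 20 to 120 N. Pads are 22 mm wide; open, the fingers measure 114 mm over their backs; the gripper's body (76 mm by 85 mm) begins 54 mm behind the grasp point. The pads swing forward as they close: fully open they stand 13 mm farther back than shut.
Start: joints at [1.431, 0.385, 0.008, 0, -1.194, -0.259], TCP at [242.662, 575.946, 248.312] pointing down, gripper open.
Joint ranges: [-3.14, 3.14], [-1.21, 2.06], [-1.07, 1.41], [-3.16, 2.05], [-2.99, -0.16], [-3.1, 3.1]. Speed limits (rad/s): [2.79, 2.79, 3.14, 3.14, 3.14, 3.14].

### API

Orientations are given as a unit quaternion [w, x, y, z].
In Python, from plant import bot gives the robot as it stands.
- The arm moves only by the shell command python3 -m handwheel 'ROWS'. ROWS is JSON, a list that holds one entry, the list of rows, each a list of 7 numbers: the turn, a rotation vector about the world's x, y, z in degrees, then the shift along the world's x, y, z in cm, then the opening, from -1 (shut) to 1 (fully open), so that 0 is half open. A call has 1 to 10 rows; each row is the pose to reach, as a shift and turn from the pose measured when the call began; what a row does not reach only later rows make up. A row lasts 1/12 s, in which the tool goes at most 41.7 mm and 7.16 degrees, less where a joint would pass 70% of its speed; a pose out of reach is approached as far as the arm can. A call with a gripper value outside its range is refused whole. The fingers move at their own pace and stop on an object; the grip force is fixed at half the most. Time passes only in rows, so rows that repeat a pose let the fingers close. It gives the time, the measured TCP pose, the force and the opening at its end, in the units of the state.
- bot.get_state(): the state, without advancing time (a new reading comes with each control period).
- bot.get_image(name): name is "side" or "top" or "wrist"; returns (picture, depth): 480x640x3 uint8, blue, green, red; 480x640 float32, mm along the optical axis (not along the pixel's ray), 0 where there is no reading.
- bot.camera_info(name): a dict with "K" (3x3 intrinsics, pixels), "rvec" (rotation vector, rad) and "tvec" (3), from world to camera coordinates, as OpenCV has them. Camera axes: x right, y down, z forward; pixel columns grow to the right and rows downward; lengths in mm; the calibration is good to about 2 mm. A picture is of the moment at which its call begins: read the wrist's pose just before it. camera_info takes no time and is no camera call; for the wrist camera it gives the pose at the moment of the call.
- bot.hand_in(): hands the job in, once; it reports no verdict.
Trained networks look in the newest picture that a camera, given by its name, has taken for a name from the list of things; names that differ only in an ending like _2 or _b are one class to them, and where a whole thing is asked for, a point or a joint stands for the part that bears it (a point fixed in the world has none). Each returns a list of dicts, best first, with "p" (0 to 1); they miss things now and then, are a little off and sometimes report something else, mostly with a low value. They report only what shows in the picture. A call takes as long as a camera call.
- bot.spot_in(target, camera): "at" ([x, y, z] in mm, in world coordinates, good to about 4 mm: the middle of the surface that is visible of it).
- bot.silhouettes(target, camera): "mask" (480x640 bool, what is visible of it).
- bot.pinpoint(target, camera): "at" ([x, y, z] in mm, in world coordinates, good to about 4 mm: a listed point, or the origin of a listed thing).
The state is a dict: "t": time; "joint_positions": joint angles; "qd": joint speeds; "tau": joint torques, N m; "tool_pos": TCP position; "tcp_rot": TCP orientation; "wrist_force": force on the tool from outside, world axes, zero at the start; "torque": the same for the moment, N m; "width": finger opening in mm.
Only numpy, scipy, OpenCV 4.12 (cv2) and the standard library are available. Lean on these libraries where they do the work, as an engineer would, in place of code of your own. Each camera call takes 0.05 s, during which the arm holds its last target. There are 200 camera calls.

### The job

Sweep the three solid copper discs across the sorting tray with your fingertips and push them through its narrow gate one at a time, each dropping into the catch trough before the next enters the gate. Slide them, never pick them up; the two copper rings stay on the tray's deck, and everything else on the bench is left where it is. Finish clear of everything.

Things in the scene. Friction and masses are not known exactly. Their poses are not given: they have to be found in the camera images.
- tray: fixed sorting tray, white deck, aluminium rims. Origin on the bench under the middle of the gate's mouth; x runs from the gate over the deck (away from the robot, within 0.35 rad of straight ahead), y to the left, z up. Deck level, 55 mm above the bench, x = 0 to 233, y = -160 to 160 mm. Rims 3 mm thick, 14 mm above the deck. Two funnel guides as high run straight from (0, +-23) to (85, +-160) mm
- gate_mouth (a point): middle of the mouth (deck end) of the gate, on the deck surface, above the tray's origin. The gate is a straight level channel at deck height, 46 mm wide between cheeks 14 mm high, 40 mm long from mouth to lip
- gate_lip (a point): middle of the gate's far edge, on the deck surface, 40 mm from the mouth (tray x = -40 mm). A disc whose centre is pushed 8 mm past it tips over and falls 50 mm into the catch trough
- trough_floor (a point): middle of the floor of the catch trough, 5 mm above the bench. The trough is a fixed open box under the gate and beyond it: inside 46 mm wide, 130 mm long (tray x = 0 to -130 mm), walls 40 mm above the bench; it is open to above past the lip
- disc1: solid copper disc (enamel medallion blank, no hole), 32 mm diameter, 6 mm thick, about 40 g, lying loose and flat on the deck of the tray with at least 35 mm between its centre and that of any other piece; origin at the centre of its underside, z up. The three discs are alike
- disc2: solid copper disc (enamel medallion blank, no hole), 32 mm diameter, 6 mm thick, about 40 g, lying loose and flat on the deck of the tray with at least 35 mm between its centre and that of any other piece; origin at the centre of its underside, z up. The three discs are alike
- disc3: solid copper disc (enamel medallion blank, no hole), 32 mm diameter, 6 mm thick, about 40 g, lying loose and flat on the deck of the tray with at least 35 mm between its centre and that of any other piece; origin at the centre of its underside, z up. The three discs are alike
- ring1: copper foot ring with a 25 mm hole, 36 mm outside diameter, 8 mm high, about 30 g, lying flat on the deck among the discs; origin at the centre of its underside. It stays on the deck
- ring2: copper foot ring with a 25 mm hole, 36 mm outside diameter, 8 mm high, about 30 g, lying flat on the deck among the discs; origin at the centre of its underside. It stays on the deck
- vase: copper vase, 242 mm tall, widest 168 mm at 98 mm up, narrow neck; origin at the centre of its foot. On the bench to the robot's right. Bystander, to be left alone
- mug: white mug, 80 mm wide, 92 mm tall; origin under its centre. Bench, far left. Bystander, to be left alone
- paste_jar: glass jar with a lid, 60 mm wide, 65 mm tall; origin under its centre. Bench, far left. Bystander, to be left alone
- snips: metal snips, 200 mm long along x, up to 82 mm wide over the looped handles, 12 mm high, lying on the bench beside the tray's right rim; origin near the pivot, on the bench. Bystander, to be left alone
- tweezers: steel tweezers, 125 mm long along x, 22 mm wide, 6 mm high, lying on the bench beside the tray's left rim; origin at the middle, on the bench. Bystander, to be left alone
- burnisher: burnisher with a wooden handle, 185 mm long along x, 20 mm high, lying on the bench left of the tray; origin at the ferrule, on the bench. Bystander, to be left alone

How it is judged (in metres and radians):
On the way, in this order (a step that is already met when the one before it is completed fails the run):
1. a first disc has dropped into the trough (((x of disc1 in the frame of tray between -0.131 and 0.002 m and y of disc1 in the frame of tray between -0.024 and 0.024 m and z of disc1 in the frame of tray between 0 and 0.045 m) or (x of disc2 in the frame of tray between -0.131 and 0.002 m and y of disc2 in the frame of tray between -0.024 and 0.024 m and z of disc2 in the frame of tray between 0 and 0.045 m) or (x of disc3 in the frame of tray between -0.131 and 0.002 m and y of disc3 in the frame of tray between -0.024 and 0.024 m and z of disc3 in the frame of tray between 0 and 0.045 m))), for 0.1 s.
2. two discs are in the trough ((((x of disc1 in the frame of tray between -0.131 and 0.002 m and y of disc1 in the frame of tray between -0.024 and 0.024 m and z of disc1 in the frame of tray between 0 and 0.045 m) and (x of disc2 in the frame of tray between -0.131 and 0.002 m and y of disc2 in the frame of tray between -0.024 and 0.024 m and z of disc2 in the frame of tray between 0 and 0.045 m)) or ((x of disc1 in the frame of tray between -0.131 and 0.002 m and y of disc1 in the frame of tray between -0.024 and 0.024 m and z of disc1 in the frame of tray between 0 and 0.045 m) and (x of disc3 in the frame of tray between -0.131 and 0.002 m and y of disc3 in the frame of tray between -0.024 and 0.024 m and z of disc3 in the frame of tray between 0 and 0.045 m)) or ((x of disc2 in the frame of tray between -0.131 and 0.002 m and y of disc2 in the frame of tray between -0.024 and 0.024 m and z of disc2 in the frame of tray between 0 and 0.045 m) and (x of disc3 in the frame of tray between -0.131 and 0.002 m and y of disc3 in the frame of tray between -0.024 and 0.024 m and z of disc3 in the frame of tray between 0 and 0.045 m)))), for 0.1 s.
3. all three discs are in the trough (x of disc1 in the frame of tray between -0.131 and 0.002 m and y of disc1 in the frame of tray between -0.024 and 0.024 m and z of disc1 in the frame of tray between 0 and 0.045 m and x of disc2 in the frame of tray between -0.131 and 0.002 m and y of disc2 in the frame of tray between -0.024 and 0.024 m and z of disc2 in the frame of tray between 0 and 0.045 m and x of disc3 in the frame of tray between -0.131 and 0.002 m and y of disc3 in the frame of tray between -0.024 and 0.024 m and z of disc3 in the frame of tray between 0 and 0.045 m), for 0.1 s.
At the end, for the whole second after the job is handed in: All three discs lie at rest in the catch trough (within its walls, at least 10 mm below the deck), both rings lie at rest on the deck (underside within 7 mm of its surface), and nothing else has been moved by more than 30 mm (all of step 3 and linear speed of each of disc1, disc2, disc3, ring1, ring2 below 0.02 m/s and x of ring1 in the frame of tray between 0.005 and 0.235 m and y of ring1 in the frame of tray between -0.16 and 0.16 m and z of ring1 in the frame of tray between 0.048 and 0.062 m and x of ring2 in the frame of tray between 0.005 and 0.235 m and y of ring2 in the frame of tray between -0.16 and 0.16 m and z of ring2 in the frame of tray between 0.048 and 0.062 m); the robot touches nothing.
It fails at once if a second disc is inside the gate while another disc is still in it (((x of disc1 in the frame of tray between -0.045 and 0 m and y of disc1 in the frame of tray between -0.024 and 0.024 m and z of disc1 in the frame of tray between 0.045 and 0.09 m) and (x of disc2 in the frame of tray between -0.045 and 0 m and y of disc2 in the frame of tray between -0.024 and 0.024 m and z of disc2 in the frame of tray between 0.045 and 0.09 m)) or ((x of disc1 in the frame of tray between -0.045 and 0 m and y of disc1 in the frame of tray between -0.024 and 0.024 m and z of disc1 in the frame of tray between 0.045 and 0.09 m) and (x of disc3 in the frame of tray between -0.045 and 0 m and y of disc3 in the frame of tray between -0.024 and 0.024 m and z of disc3 in the frame of tray between 0.045 and 0.09 m)) or ((x of disc2 in the frame of tray between -0.045 and 0 m and y of disc2 in the frame of tray between -0.024 and 0.024 m and z of disc2 in the frame of tray between 0.045 and 0.09 m) and (x of disc3 in the frame of tray between -0.045 and 0 m and y of disc3 in the frame of tray between -0.024 and 0.024 m and z of disc3 in the frame of tray between 0.045 and 0.09 m))).
It fails at once if a disc is lifted more than 12 mm off the deck (z of any of disc1, disc2, disc3 in the frame of tray above 0.067 m).
It fails at once if a ring is lifted more than 12 mm off the deck, or enters the gate (z of any of ring1, ring2 in the frame of tray above 0.067 m or x of any of ring1, ring2 in the frame of tray below 0 m).
It fails at once if the vase, mug, paste jar, snips, tweezers or burnisher is moved more than 30 mm (distance of any of vase, mug, paste_jar, snips, tweezers, burnisher from where it was at the start of the episode above 0.03 m).
It fails at once if the vase is tipped (angle between vase's own z axis and vertical above 0.3 rad).
It also fails if it takes over 72 s, if anything falls off the work surface, if the arm or the gripper's body presses on something with over 40 N, if the wrist force passes 120 N, or if a joint passes its speed limit or range.

## Working session

There is one attempt and no reset: what is moved stays moved. The work goes in short steps, Python scripts to look and compute and a shell command to move; the robot and the scene stay as the last step left them, time stands still between calls to the robot, and variables do not carry over. Pictures are saved under pics/ and viewed, about 8 in all and at most 12, crops included, and the job is handed in when it is done.

```bash
mkdir -p pics; ls
cat > h.py <<'E'
import numpy as np,cv2
from plant import bot
def cam(n):
    c=bot.camera_info(n);return np.array(c["K"],float),cv2.Rodrigues(np.array(c["rvec"],float))[0],np.array(c["tvec"],float).ravel()
def proj(n,P):
    K,R,t=cam(n);q=(K@(R@np.atleast_2d(P).T+t[:,None])).T;return q[:,:2]/q[:,2:]
def onplane(n,uv,z):
    K,R,t=cam(n);d=R.T@np.linalg.inv(K)@np.r_[uv,1];o=-R.T@t;return o+d*(z-o[2])/d[2]
E
python3 - <<'E'
from h import *
s=bot.get_state();print({k:np.round(v,3) for k,v in s.items()})
for n in["top","side"]:
    im,d=bot.get_image(n);cv2.imwrite(f"pics/{n}0.png",im)
    K,R,t=cam(n);print(n,(-R.T@t).round(),R[2].round(2))
for n in["top","side"]:
  for w in["gate_mouth","gate_lip","tray","disc1","ring1"]:
    print(n,w,[(np.round(r["at"]),round(r["p"],2)) for r in bot.pinpoint(w,n)])
print(bot.get_state()["t"])
E
```

```text
pics
{'t': np.float64(0.0), 'joint_positions': array([ 1.431,  0.386,  0.007, -0.   , -1.194, -0.259]), 'qd': array([-0.002,  0.   ,  0.001,  0.001, -0.001, -0.   ]), 'tau': array([-0.0000e+00, -3.9229e+01,  1.8839e+01,  4.1860e+00, -5.0000e-03,
        0.0000e+00]), 'tool_pos': array([242.465, 575.434, 247.215]), 'tcp_rot': array([-0.39 ,  0.392, -0.589,  0.59 ]), 'wrist_force': array([ 0.684,  0.063, -0.274]), 'torque': array([-0.013, -0.003, -0.043]), 'width': np.float64(85.255)}
top [ 268.  -11. 1580.] [ 0.19  0.   -0.98]
side [ -166. -1525.  1039.] [ 0.38  0.78 -0.5 ]
top gate_mouth [(array([499.,  47.,  49.]), 0.59)]
top gate_lip [(array([459.,  46.,  51.]), 0.67)]
top tray [(array([499.,  51.,   0.]), 0.79), (array([647., 124.,  50.]), 0.5), (array([498.,  49.,  49.]), 0.34)]
top disc1 [(array([613., -15.,  50.]), 0.65), (array([646.,  81.,  57.]), 0.6), (array([643., 128.,  56.]), 0.44)]
top ring1 [(array([640.,  32.,  51.]), 0.61), (array([589., 161.,  53.]), 0.39), (array([434., 402.,   0.]), 0.19)]
side gate_mouth [(array([495.,  49.,  53.]), 0.85)]
side gate_lip [(array([455.,  44.,  60.]), 0.7)]
side tray [(array([493.,  54.,  -3.]), 0.97)]
side disc1 [(array([642., 128.,  55.]), 0.47), (array([618., -20.,  54.]), 0.46), (array([647.,  82.,  52.]), 0.4)]
side ring1 [(array([641.,  30.,  54.]), 0.64), (array([586., 162.,  57.]), 0.36)]
0.6
```

Run:
```python
from h import *
from scipy.spatial.transform import Rotation as Ro
im=cv2.imread("pics/top0.png")
p=proj("top",[[499,48,55],[613,-15,55],[646,81,55],[643,128,55],[640,31,55],[588,161,55]]);print(p.round())
c=p.mean(0);x0=int(c[0]-110);y0=int(c[1]-90);print(x0,y0)
cv2.imwrite("pics/top_c.png",cv2.resize(im[y0:y0+200,x0:x0+220],None,fx=3,fy=3,interpolation=cv2.INTER_CUBIC))
q=bot.get_state()["tcp_rot"];print(Ro.from_quat(np.roll(q,-1)).as_matrix().round(2))
```

```text
[[300. 270.]
 [325. 225.]
 [286. 213.]
 [268. 214.]
 [306. 215.]
 [254. 236.]]
179 138
[[-0.39  0.    0.92]
 [-0.92  0.   -0.39]
 [-0.   -1.   -0.  ]]
```

View pics/top_c.png

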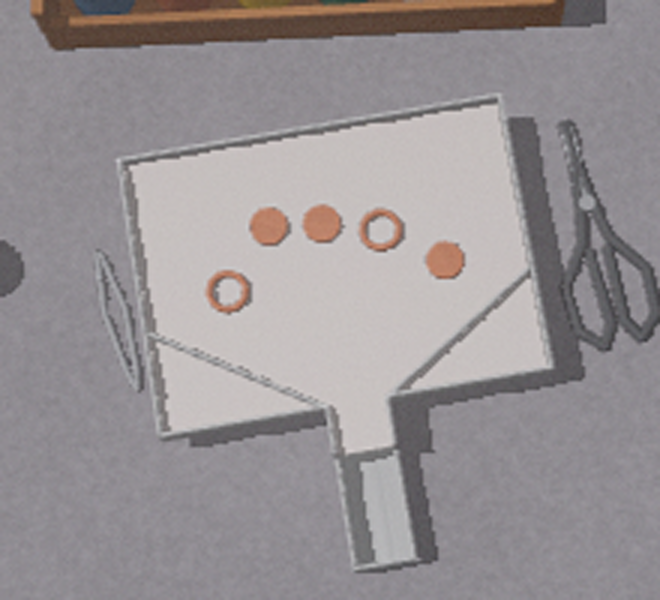

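View pics/side0.png

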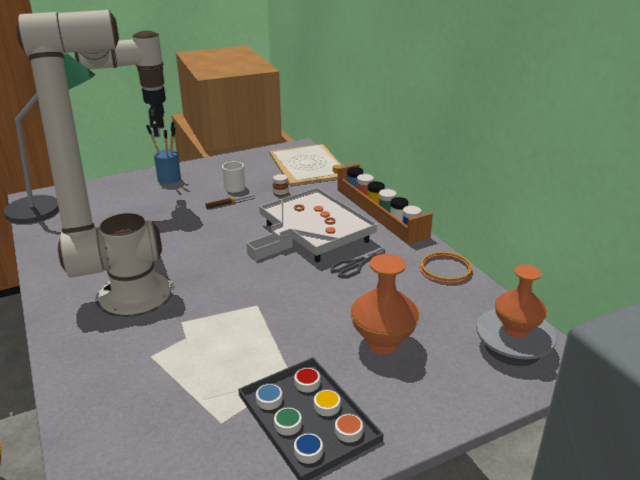

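```bash
cat > fit.py <<'E'
from h import *
x0,y0=179,138
f=lambda u,v:np.array([(u+.5)/3-.5+x0,(v+.5)/3-.5+y0])
W=lambda u,v,z:onplane("top",f(u,v),z)[:2]
c=[W(*p,69) for p in [(118,160),(500,96),(552,366),(163,436)]]
T=np.array([[234.5,161.5],[234.5,-161.5],[-1.5,-161.5],[-1.5,161.5]])
from scipy.optimize import least_squares
def tf(p,T):
    co,si=np.cos(p[2]),np.sin(p[2]);return np.array(T)@np.array([[co,si],[-si,co]])+p[:2]
r=least_squares(lambda p:(tf(p,T)-c).ravel(),[499,48,.15]);print("fit",r.x.round(3),r.fun.round(1))
im=cv2.imread("pics/top0.png");p=r.x
inv=lambda P:(np.array(P)-p[:2])@np.array([[np.cos(p[2]),-np.sin(p[2])],[np.sin(p[2]),np.cos(p[2])]])
for n,uv,z in[("D1",(269,226),61),("D2",(322,223),61),("D3",(445,260),61),("R1",(381,229),63),("R2",(229,291),63),("mouthL",(330,405),69),("mouthR",(394,394),69)]:
    w=W(*uv,z);print(n,w.round(1),"tray",inv(w).round(1))
E
python3 fit.py
```

```text
fit [4.95701e+02 5.16860e+01 1.70000e-01] [-0.2 -1.   1.5  0.3 -0.8 -0.6 -0.5  1.2]
D1 [643.9 125.6] tray [158.6  47.9]
D2 [646.1  81.5] tray [153.3   4. ]
D3 [613.6 -20.7] tray [104.  -91.3]
R1 [640.   32.3] tray [139.  -43.5]
R2 [588.4 158. ] tray [109.4  89.2]
mouthL [491.7  74. ] tray [-0.2 22.7]
mouthR [500.3  21.9] tray [ -0.5 -30.1]
```

```bash
python3 -m handwheel '[[[0,0,4,3,-3,0,-0.62],[0,0,8,6,-6.5,-1,-0.62],[0,0,12,9,-10,-2,-0.62],[0,0,16,12,-13,-3,-0.62],[0,0,20,15,-16.5,-4,-0.62],[0,0,24,18,-20,-4,-0.62],[0,0,28,21,-23,-5,-0.62],[0,0,32.7,24,-26.5,-5,-0.62],[0,0,32.7,27,-30,-5,-0.62],[0,0,32.7,30,-33,-5,-0.62]]]'
cat > st.py <<'E'
from h import *
from scipy.spatial.transform import Rotation as Ro
TR=np.array([496,50.5]);YAW=.17
def st():
    s=bot.get_state();X=Ro.from_quat(np.roll(s["tcp_rot"],-1)).as_matrix()
    d=s["tool_pos"][:2]-TR;c,si=np.cos(YAW),np.sin(YAW)
    print("t",round(s["t"],2),"tcp",np.round(s["tool_pos"],1),"tray",np.round([c*d[0]+si*d[1],-si*d[0]+c*d[1]],1),"xang",round(np.degrees(np.arctan2(X[1,0],X[0,0])),1),"down",X[:,1].round(3),"w",round(s["width"],1),"F",np.round(s["wrist_force"],1))
st() if __name__=="__main__" else 0
E
python3 st.py
```

```text
t: 1.43
tool_pos: [520.1, 269.0, 198.7]
tcp_rot: [-0.541, 0.541, -0.455, 0.455]
wrist_force: [0.5, 1.7, 0.1]
width: 16.3
t 1.43 tcp [520.1 269.  198.7] tray [ 60.7 211.3] xang -80.1 down [-0. -0. -1.] w 16.3 F [0.5 1.7 0.1]
```

```bash
python3 -m handwheel '[[[0,0,0,3,-3,0,-0.62],[0,0,0,6,-6.5,0,-0.62],[0,0,0,9,-10,-1,-0.62],[0,0,0,12,-13,-2,-0.62],[0,0,0,14.5,-16,-4,-0.62],[0,0,0,16.2,-18.2,-5.9,-0.62],[0,0,0,16.2,-18.2,-5.9,-0.62],[0,0,0,16.2,-18.2,-5.9,-0.62]]]'
python3 - <<'E'
from st import *
st()
im,d=bot.get_image("wrist")
P=lambda x,y,z:[TR[0]+x*np.cos(YAW)-y*np.sin(YAW),TR[1]+x*np.sin(YAW)+y*np.cos(YAW),z]
for n,(x,y) in dict(D1=(158.6,47.9),D2=(153.3,4),D3=(104,-91.3),R1=(139,-43.5),R2=(109.4,89.2),mL=(0,23),mR=(0,-23)).items():
    q=proj("wrist",[P(x,y,61 if n[0]!="m" else 55)])[0];print(n,q.round());cv2.drawMarker(im,(int(q[0]),int(q[1])),(0,255,0),0,12,1)
cv2.imwrite("pics/w1.png",im)
for w in["disc1","ring1","gate_mouth"]:
    print(w,[(np.round(r["at"]),round(r["p"],2)) for r in bot.pinpoint(w,"wrist")])
E
```

```text
t: 2.1
tool_pos: [681.9, 84.2, 136.4]
tcp_rot: [-0.539, 0.542, -0.457, 0.455]
wrist_force: [-0.6, 0.8, 0.4]
width: 15.9
t 2.1 tcp [681.9  84.2 136.4] tray [188.9   1.8] xang -80.4 down [-0.005 -0.002 -1.   ] w 15.9 F [-0.6  0.8  0.4]
D1 [238. 319.]
D2 [320. 328.]
D3 [484. 405.]
R1 [405. 351.]
R2 [171. 397.]
mL [291. 532.]
mR [360. 532.]
disc1 [(array([645., 122.,  56.]), 0.8), (array([645.,  80.,  53.]), 0.56)]
ring1 [(array([638.,  28.,  52.]), 0.92)]
gate_mouth []
```

View pics/w1.png

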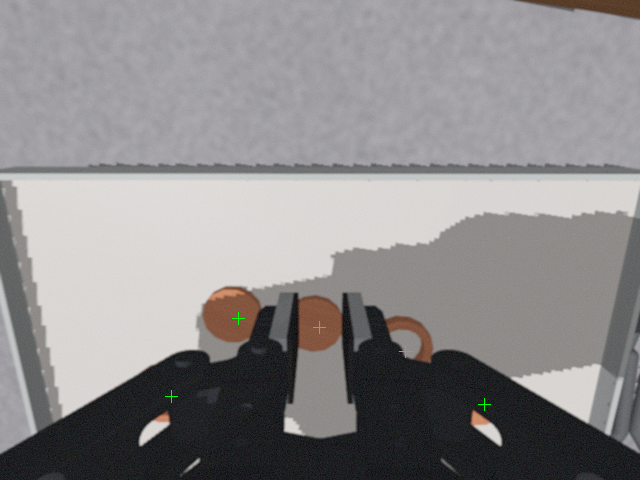

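```bash
python3 -m handwheel '[[[0,0,0.1,0.1,0.3,-2,-0.62],[0,0,0.1,0.1,0.3,-4,-0.62],[0,0,0.1,0.1,0.3,-5,-0.62],[0,0,0.1,0.1,0.3,-5.2,-0.62],[0,0,0.1,0.1,0.3,-5.2,-0.62],[0,0,0.1,0.1,0.3,-5.2,-0.62]]]'
python3 - <<'E'
from st import *
st()
im,d=bot.get_image("side")
p=proj("side",[[680,88,60]])[0];x,y=int(p[0])-60,int(p[1])-70
cv2.imwrite("pics/s1.png",cv2.resize(im[y:y+110,x:x+130],None,fx=5,fy=5,interpolation=cv2.INTER_CUBIC))
E
```

```text
t: 2.8
tool_pos: [683.7, 92.2, 90.6]
tcp_rot: [0.543, -0.541, 0.453, -0.455]
wrist_force: [0.7, -0.1, 0.3]
width: 16.4
t 2.8 tcp [683.7  92.2  90.6] tray [192.    9.4] xang -79.8 down [ 0.004  0.001 -1.   ] w 16.4 F [ 0.7 -0.1  0.3]
```

View pics/s1.png

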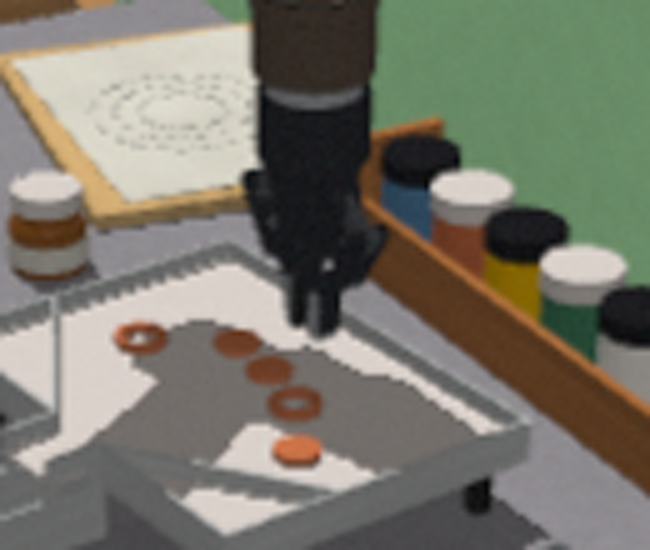

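```bash
python3 st.py; python3 -m handwheel '[[[0,0,0,0,-0.2,-0.4,-0.62],[0,0,0,0,-0.2,-0.4,-0.62],[0,0,0,0,-0.2,-0.4,-0.62]]]'; python3 st.py
```

```text
t 2.85 tcp [683.8  92.1  90.9] tray [192.1   9.2] xang -79.9 down [ 0.005  0.001 -1.   ] w 16.1 F [-0.   0.6  0.3]
t: 3.1
tool_pos: [684.0, 89.9, 87.3]
tcp_rot: [0.544, -0.541, 0.453, -0.455]
wrist_force: [-0.1, -0.8, 0.2]
width: 16.5
t 3.1 tcp [684.   89.9  87.3] tray [191.9   7. ] xang -79.9 down [ 0.005  0.001 -1.   ] w 16.5 F [-0.1 -0.8  0.2]
```

```bash
python3 -m handwheel '[[[0,0,0,0,-0.3,-0.3,-0.62],[0,0,0,0,-0.3,-0.5,-0.62],[0,0,0,0,-0.3,-0.7,-0.62],[0,0,0,0,-0.3,-0.7,-0.62]]]'; python3 st.py;  python3 -m handwheel '[[[0,0,0,0,0,-0.2,-0.62],[0,0,0,0,0,-0.2,-0.62],[0,0,0,0,0,-0.2,-0.62]]]'; python3 st.py
```

```text
t: 3.43
tool_pos: [683.6, 86.6, 79.5]
tcp_rot: [0.543, -0.541, 0.453, -0.455]
wrist_force: [-1.2, 0.1, -0.5]
width: 16.3
t 3.43 tcp [683.6  86.6  79.5] tray [191.    3.9] xang -79.9 down [ 0.004  0.001 -1.   ] w 16.3 F [-1.2  0.1 -0.5]
t: 3.68
tool_pos: [683.5, 86.6, 77.2]
tcp_rot: [0.543, -0.541, 0.453, -0.455]
wrist_force: [-0.6, -0.1, 0.6]
width: 16.1
t 3.68 tcp [683.5  86.6  77.2] tray [190.9   3.9] xang -79.9 down [ 0.003  0.001 -1.   ] w 16.1 F [-0.6 -0.1  0.6]
```

```bash
for i in 1 2 3; do python3 -m handwheel '[[[0,0,0,0,0,-0.2,-0.62],[0,0,0,0,0,-0.2,-0.62],[0,0,0,0,0,-0.2,-0.62]]]' | egrep "tool|force"; done; python3 st.py
```

```text
tool_pos: [683.4, 86.6, 75.1]
wrist_force: [0.3, -0.2, -0.5]
tool_pos: [683.3, 86.6, 72.9]
wrist_force: [-0.8, -0.3, 0.0]
tool_pos: [683.6, 86.7, 72.4]
wrist_force: [-1.8, -0.1, 5.9]
t 4.43 tcp [683.6  86.7  72.4] tray [191.    3.9] xang -79.9 down [ 0.004  0.    -1.   ] w 16.5 F [-1.8 -0.1  5.9]
```

```bash
python3 -m handwheel '[[[0,0,-0.1,0,0,0.3,-0.62],[0,0,-0.2,-1,-0.2,0.3,-0.62],[0,0,-0.2,-2.3,-0.4,0.3,-0.62],[0,0,-0.3,-3.6,-0.7,0.3,-0.62],[0,0,-0.3,-5,-1,0.3,-0.62],[0,0,-0.3,-6.4,-1.2,0.3,-0.62],[0,0,-0.3,-7.8,-1.5,0.3,-0.62],[0,0,-0.3,-9.2,-1.8,0.3,-0.62],[0,0,-0.3,-10.5,-2.1,0.3,-0.62],[0,0,-0.3,-11.8,-2.4,0.3,-0.62]]]'
python3 - <<'E'
from st import *
st()
im,d=bot.get_image("wrist");cv2.imwrite("pics/w2.png",im)
bot.get_image("top")
for c in ["wrist","top"]:
 for w in["disc1","gate_mouth","gate_lip"]:
    print(c,w,[(np.round(r["at"]),round(r["p"],2)) for r in bot.pinpoint(w,c)])
E
```

```text
t: 5.27
tool_pos: [565.4, 62.7, 75.8]
tcp_rot: [0.542, -0.54, 0.454, -0.457]
wrist_force: [0.2, -0.6, 0.3]
width: 16.1
t 5.27 tcp [565.4  62.7  75.8] tray [70.5  0.3] xang -80.2 down [ 0.005  0.001 -1.   ] w 16.1 F [ 0.2 -0.6  0.3]
wrist disc1 [(array([642., 122.,  56.]), 0.88), (array([615., -23.,  58.]), 0.59)]
wrist gate_mouth []
wrist gate_lip []
top disc1 [(array([616., -17.,  52.]), 0.47), (array([540.,  60.,  53.]), 0.42)]
top gate_mouth [(array([500.,  49.,  51.]), 0.65)]
top gate_lip [(array([458.,  46.,  56.]), 0.79)]
```

View pics/w2.png

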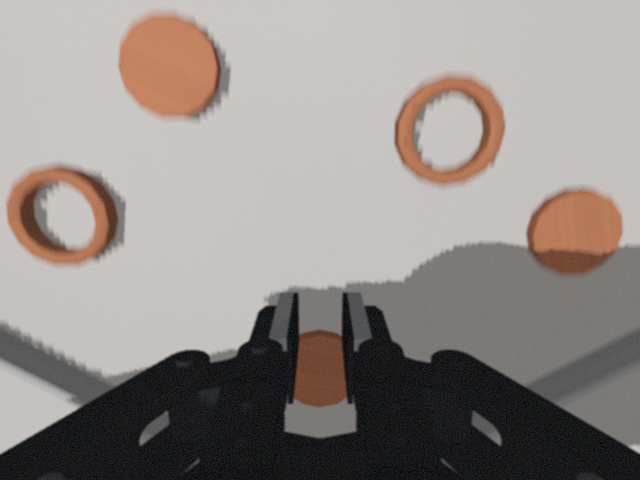

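```bash
python3 -m handwheel '[[[0,0,0,0,0,0,-0.85],[0,0,0,-1,-0.2,0,-0.85],[0,0,0,-2,-0.4,0,-0.85],[0,0,0,-3,-0.5,0,-0.85],[0,0,0,-4,-0.7,0,-0.85],[0,0,0,-5,-0.9,0,-0.85],[0,0,0,-6,-1.1,0,-0.85]]]'
python3 st.py; python3 -m handwheel '[[[0,0,0,-1,-0.2,0,-0.85],[0,0,0,-2,-0.4,0,-0.85],[0,0,0,-3,-0.5,0,-0.85],[0,0,0,-3.8,-0.7,0,-0.85],[0,0,0,-4.4,-0.8,0,-0.85],[0,0,0,-4.4,-0.8,0,-0.85]]]'
python3 - <<'E'
from st import *
st()
bot.get_image("side")
for w in["disc1"]:
    print(w,[(np.round(r["at"]),round(r["p"],2)) for r in bot.pinpoint(w,"side")])
im,d=bot.get_image("top");cv2.imwrite("pics/t2.png",im)
print([(np.round(r["at"]),round(r["p"],2)) for r in bot.pinpoint("disc1","top")])
E
```

```text
t: 6.25
tool_pos: [505.7, 51.8, 75.3]
tcp_rot: [0.542, -0.54, 0.454, -0.456]
wrist_force: [0.9, -1.0, -0.9]
width: 6.5
t 6.25 tcp [505.7  51.8  75.3] tray [ 9.8 -0.4] xang -80.2 down [ 0.004  0.001 -1.   ] w 6.5 F [ 0.9 -1.  -0.9]
t: 6.75
tool_pos: [460.1, 43.4, 75.2]
tcp_rot: [0.542, -0.54, 0.455, -0.456]
wrist_force: [0.5, -0.8, -0.3]
width: 6.6
t 6.75 tcp [460.1  43.4  75.2] tray [-36.6  -1. ] xang -80.2 down [ 0.003  0.    -1.   ] w 6.6 F [ 0.5 -0.8 -0.3]
disc1 [(array([642., 128.,  59.]), 0.46), (array([616., -21.,  52.]), 0.39)]
[(array([618., -18.,  54.]), 0.67), (array([428.,  40.,  11.]), 0.57), (array([643., 126.,  52.]), 0.53)]
```

```bash
python3 -m handwheel '[[[0,0,0,0,0,2,-0.85],[0,0,0,0,0,4,-0.85],[0,0,0,3,1,5,-0.6],[0,0,0,6.5,2.5,5,-0.53],[0,0,0,10,4,5,-0.53],[0,0,0,13.5,5.4,5,-0.53],[0,0,0,17,6.8,5,-0.53],[0,0,0,20,8,5,-0.53],[0,0,0,21.9,8.7,4.5,-0.53],[0,0,0,21.9,8.7,4,-0.53]]]'
python3 -m handwheel '[[[0,0,0,0,0,0,-0.53],[0,0,0,0,0,0,-0.53]]]'
python3 - <<'E'
from st import *
st()
im,d=bot.get_image("wrist");cv2.imwrite("pics/w3.png",im)
for w in["disc1","ring1"]:
    print(w,[(np.round(r["at"]),round(r["p"],2)) for r in bot.pinpoint(w,"wrist")])
E
```

```text
t: 7.78
tool_pos: [685.3, 132.5, 114.1]
tcp_rot: [0.543, -0.539, 0.453, -0.457]
wrist_force: [0.6, 0.4, -1.0]
width: 19.9
t: 7.95
tool_pos: [684.9, 132.2, 112.6]
tcp_rot: [0.543, -0.54, 0.454, -0.457]
wrist_force: [0.7, -0.1, 0.5]
width: 20.1
t 7.95 tcp [684.9 132.2 112.6] tray [200.   48.6] xang -80.1 down [ 0.006  0.    -1.   ] w 20.1 F [ 0.7 -0.1  0.5]
disc1 [(array([643., 125.,  59.]), 0.79)]
ring1 []
```

View pics/w3.png

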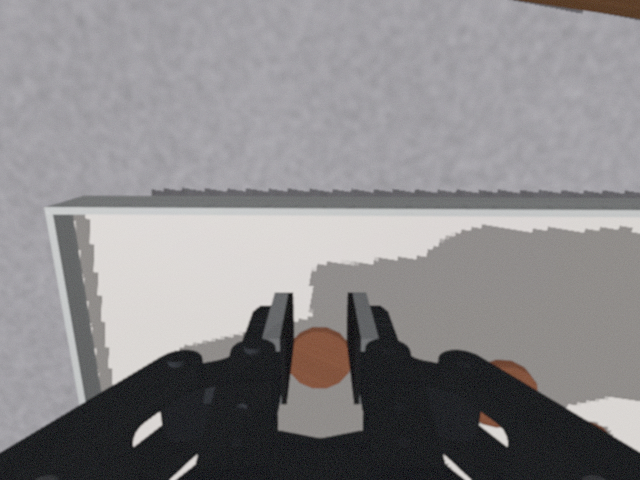

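```bash
python3 -m handwheel '[[[0,0,0,0,0,-2,-0.53],[0,0,0,0,0,-3.7,-0.53],[0,0,0,0,0,-3.7,-0.53],[0,0,0,-1,-0.2,-3.7,-0.53],[0,0,0,-2,-0.4,-3.7,-0.53],[0,0,0,-3,-0.8,-3.7,-0.53],[0,0,0,-4,-1.3,-3.7,-0.53],[0,0,0,-5,-1.8,-3.7,-0.53],[0,0,0,-6,-2.4,-3.7,-0.53],[0,0,0,-7,-3,-3.7,-0.53]]]'
python3 st.py
```

```text
t: 8.93
tool_pos: [614.6, 102.0, 79.4]
tcp_rot: [0.544, -0.539, 0.453, -0.457]
wrist_force: [-0.5, 0.5, 0.9]
width: 20.0
t 8.93 tcp [614.6 102.   79.4] tray [125.6  30.7] xang -80.1 down [ 0.01   0.002 -1.   ] w 20.0 F [-0.5  0.5  0.9]
```

Run:
```python
from st import *
st()
im,d=bot.get_image("wrist");cv2.imwrite("pics/w4.png",im)
print([(np.round(r["at"]),round(r["p"],2)) for r in bot.pinpoint("disc1","wrist")])
bot.get_image("top")
print([(np.round(r["at"]),round(r["p"],2)) for r in bot.pinpoint("disc1","top")])
```

```text
t 8.93 tcp [614.6 102.   79.4] tray [125.6  30.7] xang -80.1 down [ 0.01   0.002 -1.   ] w 20.0 F [-0.5  0.5  0.9]
[(array([617., -19.,  56.]), 0.97), (array([642., 125.,  54.]), 0.86)]
[(array([616., -16.,  52.]), 0.63), (array([428.,  41.,   8.]), 0.41)]
```

View pics/w4.png

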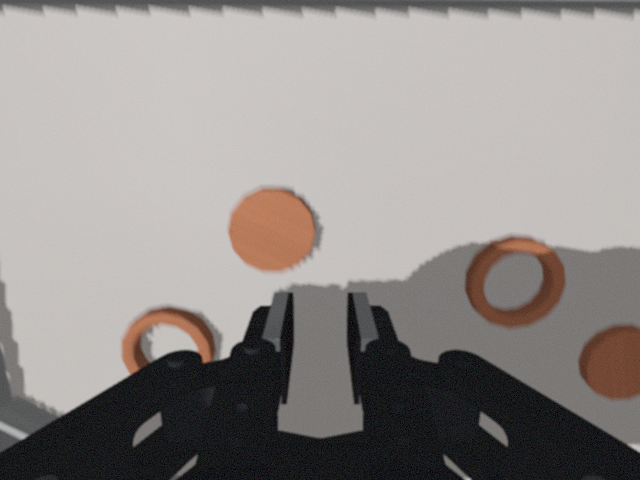

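```bash
python3 -m handwheel '[[[0,0,0,0,0,1.5,-0.53],[0,0.5,0,2,0.8,2,-0.53],[0,0.5,0,4.5,2,2,-0.53],[0,0.5,0,6.7,2.9,2,-0.53],[0,0.5,0,6.7,2.9,1,-0.53],[0,0.5,0,6.7,2.9,0,-0.53],[0,0.5,0,6.7,2.9,-0.3,-0.53],[0,0.5,0,6.7,2.9,-0.3,-0.53],[0,0.5,0,6.7,2.9,-0.3,-0.53]]]'
python3 st.py
```

```text
t: 9.88
tool_pos: [681.9, 131.0, 75.7]
tcp_rot: [0.542, -0.541, 0.455, -0.455]
wrist_force: [-0.1, -0.2, -0.1]
width: 20.2
t 9.88 tcp [681.9 131.   75.7] tray [196.8  47.9] xang -80.1 down [ 0.001  0.001 -1.   ] w 20.2 F [-0.1 -0.2 -0.1]
```

```bash
python3 -m handwheel '[[[0,0,0,-0.8,-0.1,-0.1,-0.53],[0,0,0,-1.8,-0.3,-0.1,-0.53],[0,0,0,-2.9,-0.8,-0.1,-0.53],[0,0,0,-4.1,-1.4,-0.1,-0.53],[0,0,0,-5.3,-2.1,-0.1,-0.53],[0,0,0,-6.5,-2.8,-0.1,-0.53],[0,0,0,-7.7,-3.5,-0.1,-0.53],[0,0,0,-8.9,-4.2,-0.1,-0.53],[0,0,0,-10.1,-4.9,-0.1,-0.53],[0,0,0,-11.3,-5.6,-0.1,-0.53]]]'
python3 - <<'E'
from st import *
st()
im,d=bot.get_image("wrist");cv2.imwrite("pics/w5.png",im)
bot.get_image("top")
print([(np.round(r["at"]),round(r["p"],2)) for r in bot.pinpoint("disc1","top")])
E
```

```text
t: 10.72
tool_pos: [568.5, 74.7, 75.8]
tcp_rot: [0.542, -0.54, 0.455, -0.455]
wrist_force: [1.1, -1.2, 0.6]
width: 20.2
t 10.72 tcp [568.5  74.7  75.8] tray [75.6 11.6] xang -80.1 down [ 0.003  0.002 -1.   ] w 20.2 F [ 1.1 -1.2  0.6]
[(array([542.,  71.,  52.]), 0.67), (array([426.,  39.,  12.]), 0.51), (array([618., -18.,  52.]), 0.45)]
```

View pics/w5.png

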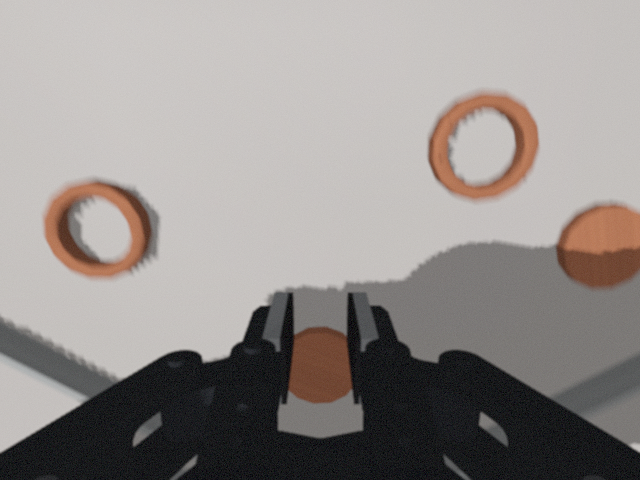

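```bash
python3 -m handwheel '[[[0,0,0,-0.9,-0.5,0,-0.53],[0,0,0,-1.8,-1.1,0,-0.53],[0,0,0,-2.8,-1.7,0,-0.6],[0,0,0,-3.2,-1.7,0,-0.7],[0,0,0,-3.8,-1.8,0,-0.85],[0,0,0,-4.6,-2,0,-0.85],[0,0,0,-5.4,-2.1,0,-0.85],[0,0,0,-6.3,-2.3,0,-0.85]]]'
python3 st.py
```

```text
t: 11.53
tool_pos: [510.1, 53.3, 78.3]
tcp_rot: [0.546, -0.538, 0.452, -0.457]
wrist_force: [4.5, 0.6, 5.7]
width: 6.0
t 11.53 tcp [510.1  53.3  78.3] tray [14.3  0.4] xang -80.0 down [ 0.013  0.004 -1.   ] w 6.0 F [4.5 0.6 5.7]
```

Run:
```python
from st import *
st()
im,d=bot.get_image("wrist")
t,_=bot.get_image("top")
print([(np.round(r["at"]),round(r["p"],2)) for r in bot.pinpoint("disc1","top")])
s,_=bot.get_image("side")
print([(np.round(r["at"]),round(r["p"],2)) for r in bot.pinpoint("disc1","side")])
R=lambda a:cv2.resize(a,(390,300),interpolation=cv2.INTER_CUBIC)
q=proj("side",[[480,48,55]])[0].astype(int);u=proj("top",[[480,48,55]])[0].astype(int)
cv2.imwrite("pics/m6.png",np.vstack([np.hstack([R(im),R(s[q[1]-30:q[1]+30,q[0]-39:q[0]+39])]),np.hstack([R(t[u[1]-30:u[1]+30,u[0]-39:u[0]+39]),R(im[200:400,190:450])])]))
```

```text
t 11.53 tcp [510.1  53.3  78.3] tray [14.3  0.4] xang -80.0 down [ 0.013  0.004 -1.   ] w 6.0 F [4.5 0.6 5.7]
[(array([424.,  40.,  14.]), 0.69), (array([615., -18.,  52.]), 0.45)]
[(array([614., -22.,  54.]), 0.56), (array([436.,  40.,  11.]), 0.4)]
```

View pics/m6.png

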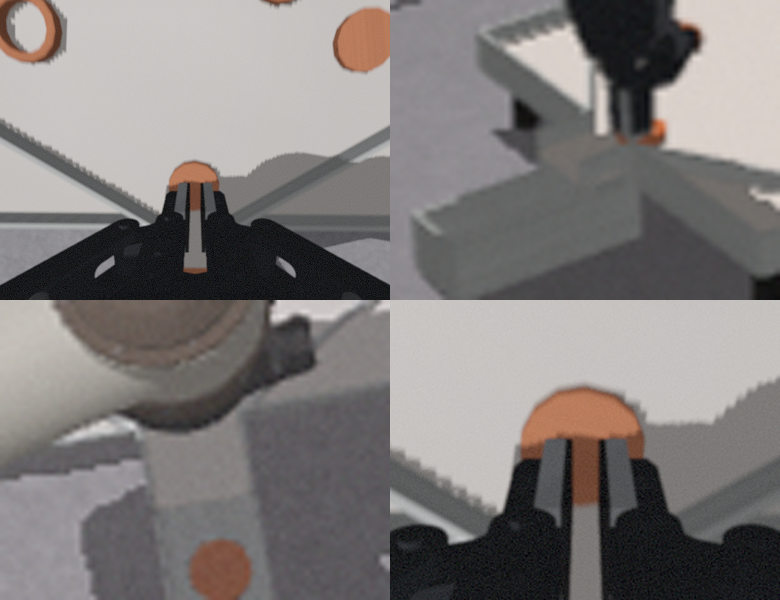

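```bash
python3 -m handwheel '[[[0,0,0,0,0,1,-0.85],[0,0,0,0,0,2,-0.85],[0,0.7,0,2,0.3,2,-0.85],[0,0.7,0,4,0.7,2,-0.85],[0,0.7,0,6,1,2,-0.85],[0,0.7,0,6.4,1,1,-0.85],[0,0.7,0,6.4,1,0,-0.85],[0,0.7,0,6.4,1,-0.3,-0.85],[0,0.7,0,6.4,1,-0.3,-0.85],[0,0.7,0,6.4,1,-0.3,-0.85]]]'
python3 st.py
```

```text
t: 12.62
tool_pos: [571.2, 62.5, 74.8]
tcp_rot: [-0.541, 0.542, -0.457, 0.452]
wrist_force: [-0.3, 0.5, 0.9]
width: 6.3
t 12.62 tcp [571.2  62.5  74.8] tray [76.2 -0.9] xang -80.0 down [-0.006  0.002 -1.   ] w 6.3 F [-0.3  0.5  0.9]
```

```bash
python3 -m handwheel '[[[0,-0.3,0,0,0,-0.1,-0.85],[0,-0.3,0,-0.8,0,-0.1,-0.85],[0,-0.3,0,-1.6,-0.2,-0.1,-0.85],[0,-0.3,0,-2.4,-0.3,-0.1,-0.85],[0,-0.3,0,-3.2,-0.5,-0.1,-0.85],[0,-0.3,0,-4,-0.6,-0.1,-0.85],[0,-0.3,0,-4.8,-0.7,-0.1,-0.85],[0,-0.3,0,-5.6,-0.9,-0.1,-0.85],[0,-0.3,0,-6.4,-1,-0.1,-0.85]]]'
python3 st.py
```

```text
t: 13.37
tool_pos: [506.5, 52.3, 74.0]
tcp_rot: [0.542, -0.541, 0.455, -0.454]
wrist_force: [1.0, 1.0, -0.3]
width: 6.6
t 13.37 tcp [506.5  52.3  74. ] tray [10.6  0. ] xang -80.0 down [ 0.     0.002 -1.   ] w 6.6 F [ 1.   1.  -0.3]
```

```bash
python3 -m handwheel '[[[0,0,0,-0.9,-0.2,0,-0.85],[0,0,0,-1.8,-0.3,0,-0.85],[0,0,0,-2.7,-0.5,0,-0.85],[0,0,0,-3.6,-0.6,0,-0.85],[0,0,0,-4.5,-0.8,0,-0.85],[0,0,0,-4.6,-0.8,0,-0.85],[0,0,0,-4.6,-0.8,0,-0.85]]]'
python3 - <<'E'
from st import *
st()
for c in("top","side"):
    bot.get_image(c);print([(np.round(r["at"]),round(r["p"],2)) for r in bot.pinpoint("disc1",c)])
t,_=bot.get_image("top");u=proj("top",[[480,48,55]])[0].astype(int)
cv2.imwrite("pics/t7.png",cv2.resize(t[u[1]-75:u[1]+75,u[0]-100:u[0]+100],None,fx=4,fy=4,interpolation=cv2.INTER_CUBIC))
E
```

```text
t: 13.95
tool_pos: [459.9, 44.2, 74.1]
tcp_rot: [0.542, -0.541, 0.455, -0.454]
wrist_force: [0.2, 0.2, 0.0]
width: 6.5
t 13.95 tcp [459.9  44.2  74.1] tray [-36.7  -0.1] xang -80.0 down [-0.     0.002 -1.   ] w 6.5 F [0.2 0.2 0. ]
[(array([616., -16.,  52.]), 0.57), (array([425.,  42.,   9.]), 0.41)]
[(array([613., -22.,  57.]), 0.48)]
```

View pics/t7.png

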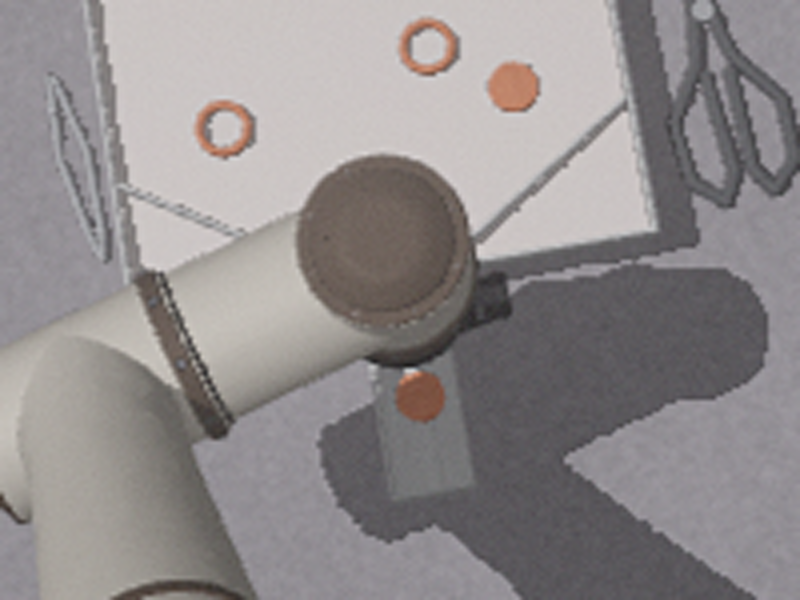

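```bash
python3 -m handwheel '[[[0,0,0,0,0,2,-0.85],[0,0,0,0,0,4,-0.85],[0,0,-6,2,-1,5,-0.6],[0,0,-13,5,-2.5,5,-0.53],[0,0,-20,8,-4,5,-0.53],[0,0,-27,11,-5.5,5,-0.53],[0,0,-34,14,-7,5,-0.53],[0,0,-41,16.5,-8.5,5,-0.53],[0,0,-48,18.2,-9.3,5,-0.53],[0,0,-55,18.2,-9.3,5,-0.53]]]'
python3 -m handwheel '[[[0,0,0,0,0,0,-0.53],[0,0,0,0,0,0,-0.53]]]'
python3 - <<'E'
from st import *
st();print(bot.get_state()["joint_positions"].round(2))
for c in("top","wrist"):
    im,d=bot.get_image(c);cv2.imwrite(f"pics/{c}8.png",im)
    for w in("disc1","ring1"):print(c,w,[(np.round(r["at"]),round(r["p"],2)) for r in bot.pinpoint(w,c)])
t=cv2.imread("pics/top8.png");w=cv2.imread("pics/wrist8.png");u=proj("top",[[440,41,10]])[0].astype(int)
cv2.imwrite("pics/m8.png",np.hstack([cv2.resize(t[u[1]-40:u[1]+40,u[0]-40:u[0]+40],(400,400),interpolation=cv2.INTER_CUBIC),cv2.resize(w,(400,300))[:300].repeat(1,0) if 0 else cv2.copyMakeBorder(cv2.resize(w,(400,300)),0,100,0,0,0)]))
E
```

```text
t: 15.03
tool_pos: [646.3, -50.5, 122.9]
tcp_rot: [-0.269, 0.267, -0.654, 0.655]
wrist_force: [0.1, 0.2, 0.3]
width: 19.7
t: 15.2
tool_pos: [646.4, -50.9, 122.0]
tcp_rot: [-0.269, 0.268, -0.654, 0.654]
wrist_force: [0.7, -0.1, 1.2]
width: 20.1
t 15.2 tcp [646.4 -50.9 122. ] tray [ 131.1 -125.4] xang -135.4 down [ 0.003  0.    -1.   ] w 20.1 F [ 0.7 -0.1  1.2]
[ 0.17  0.53 -0.09  0.   -0.95  0.61]
top disc1 [(array([614., -19.,  53.]), 0.61)]
top ring1 [(array([643.,  32.,  57.]), 0.42)]
wrist disc1 [(array([617., -19.,  58.]), 0.97)]
wrist ring1 []
```

View pics/m8.png

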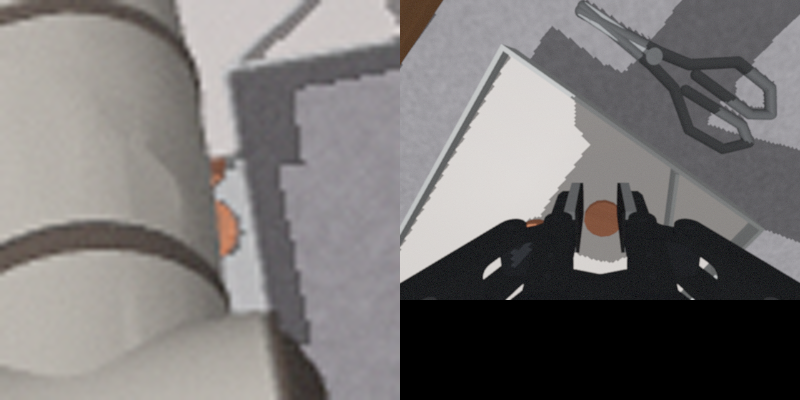

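```bash
python3 -m handwheel '[[[0,0.2,0,0,0,-2,-0.53],[0,0.2,0,0,0,-4,-0.53],[0,0.2,0,0,0,-4.6,-0.53],[0,0.2,0,0,0,-4.7,-0.53],[0,0.2,0,0,0,-4.7,-0.53],[0,0.2,0,0,0,-4.7,-0.53]]]'; python3 st.py
```

```text
t: 16.0
tool_pos: [646.8, -50.0, 77.4]
tcp_rot: [-0.269, 0.268, -0.654, 0.654]
wrist_force: [-0.1, -1.3, 0.6]
width: 19.7
t 16.0 tcp [646.8 -50.   77.4] tray [ 131.7 -124.6] xang -135.4 down [ 0.003  0.    -1.   ] w 19.7 F [-0.1 -1.3  0.6]
```

```bash
python3 -m handwheel '[[[0,0.1,0,0,0,-0.35,-0.53],[0,0.1,0,0,0,-0.35,-0.53],[0,0.1,0,-0.8,0.8,-0.35,-0.53],[0,0.1,0,-1.6,1.6,-0.35,-0.53],[0,0.1,0,-2.4,2.4,-0.35,-0.53],[0,0.1,0,-3.3,3.3,-0.35,-0.53],[0,0.1,0,-4.2,4.2,-0.35,-0.53],[0,0.1,0,-5.1,5.1,-0.35,-0.53],[0,0.1,0,-6,6,-0.35,-0.53],[0,0.1,0,-6.9,6.9,-0.35,-0.53]]]'
python3 - <<'E'
from st import *
st()
for c in("top","wrist","side"):
    bot.get_image(c);print(c,[(np.round(r["at"]),round(r["p"],2)) for r in bot.pinpoint("disc1",c)])
E
```

```text
t: 16.83
tool_pos: [576.8, 20.1, 74.1]
tcp_rot: [-0.269, 0.268, -0.654, 0.654]
wrist_force: [0.7, -0.9, -0.2]
width: 20.2
t 16.83 tcp [576.8  20.1  74.1] tray [ 74.5 -43.7] xang -135.3 down [ 0.001  0.    -1.   ] w 20.2 F [ 0.7 -0.9 -0.2]
top [(array([428.,  42.,  14.]), 0.56), (array([562.,  42.,  52.]), 0.53), (array([464.,  45.,   4.]), 0.44)]
wrist [(array([558.,  45.,  59.]), 0.56)]
side [(array([558.,  38.,  56.]), 0.43)]
```

```bash
python3 -m handwheel '[[[0,0,0,-0.7,0.7,0,-0.53],[0,0,0,-1.5,1.5,0,-0.53],[0,0,0,-1.5,1.5,0,-0.53],[0,0,0,-0.5,0.5,0.2,-0.53],[0,0,0,0,0,3,-0.53],[0,0,7,1,0.5,5,-0.85],[0,0,14,1,1,5,-0.85],[0,0,21,1,1.5,5,-0.85],[0,0,28,1,2,5,-0.85],[0,0,35,1,2.5,5,-0.85]]]'; python3 st.py
```

```text
t: 17.97
tool_pos: [587.9, 44.3, 124.0]
tcp_rot: [0.455, -0.454, 0.542, -0.542]
wrist_force: [0.5, -0.4, 0.7]
width: 6.4
t 17.97 tcp [587.9  44.3 124. ] tray [ 89.5 -21.6] xang -100.0 down [ 0.001  0.001 -1.   ] w 6.4 F [ 0.5 -0.4  0.7]
```

```bash
python3 -m handwheel '[[[0,0,7,0,1,0,-0.85],[0,0,14,0,1.9,-1,-0.85],[0,0,20,0,1.9,-2,-0.85],[0,0,20,0,1.9,-2,-0.85],[0,0,20,0,1.9,-2,-0.85]]]'
python3 - <<'E'
from st import *
st()
for c in("top","wrist","side"):
    im,_=bot.get_image(c);print(c,[(np.round(r["at"]),round(r["p"],2)) for r in bot.pinpoint("disc1",c)])
    if c=="wrist":
        m=cv2.inRange(cv2.cvtColor(im,cv2.COLOR_BGR2HSV),(0,90,60),(18,255,255));n,l,s,ce=cv2.connectedComponentsWithStats(m)
        for i in range(1,n):
            if s[i,4]>150:
                w=onplane(c,ce[i],61)[:2]-TR;k,q=np.cos(YAW),np.sin(YAW);print(s[i],ce[i].round(),"tray",np.round([k*w[0]+q*w[1],-q*w[0]+k*w[1]],1))
E
```

```text
t: 18.38
tool_pos: [587.3, 63.3, 103.6]
tcp_rot: [-0.541, 0.541, -0.456, 0.455]
wrist_force: [-0.8, -0.4, -0.1]
width: 6.3
t 18.38 tcp [587.3  63.3 103.6] tray [92.2 -2.8] xang -80.1 down [-0.001  0.001 -1.   ] w 6.3 F [-0.8 -0.4 -0.1]
top [(array([547.,  56.,  53.]), 0.65), (array([429.,  42.,  12.]), 0.62), (array([458.,  42.,   5.]), 0.4)]
wrist [(array([546.,  53.,  54.]), 0.96)]
[ 374  140   86   86 3012] [417. 182.] tray [141.6 -42.2]
[  60  209   87   80 3265] [102. 249.] tray [112.5  91.2]
[ 309  341   23   63 1205] [320. 373.] tray [51.7 -2.8]
side [(array([544.,  52.,  55.]), 0.41), (array([438., 402.,  -3.]), 0.41)]
```

```bash
python3 -m handwheel '[[[0,0,0,0,0,-1.5,-0.85],[0,0,0,0,0,-2.9,-0.85],[0,0,0,0,0,-2.9,-0.85],[0,0,0,0,0,-2.9,-0.85],[0,0,0,0,0,-2.9,-0.85]]]'; python3 st.py
```

```text
t: 19.1
tool_pos: [588.7, 63.3, 76.4]
tcp_rot: [0.542, -0.54, 0.455, -0.455]
wrist_force: [-1.0, 0.2, -0.1]
width: 6.2
t 19.1 tcp [588.7  63.3  76.4] tray [93.5 -3.1] xang -80.1 down [ 0.002  0.002 -1.   ] w 6.2 F [-1.   0.2 -0.1]
```

```bash
python3 -m handwheel '[[[0,0,0,0,0,-0.25,-0.85],[0,0,0,-0.9,-0.1,-0.25,-0.85],[0,0,0,-1.8,-0.2,-0.25,-0.85],[0,0,0,-2.7,-0.3,-0.25,-0.85],[0,0,0,-3.6,-0.5,-0.25,-0.85],[0,0,0,-4.5,-0.6,-0.25,-0.85],[0,0,0,-5.4,-0.7,-0.25,-0.85],[0,0,0,-6.3,-0.8,-0.25,-0.85],[0,0,0,-7.2,-1,-0.25,-0.85],[0,0,0,-8.1,-1.1,-0.25,-0.85]]]'; python3 st.py
```

```text
t: 19.93
tool_pos: [506.9, 52.1, 74.1]
tcp_rot: [0.543, -0.54, 0.455, -0.455]
wrist_force: [1.0, 0.2, -0.1]
width: 6.1
t 19.93 tcp [506.9  52.1  74.1] tray [11.  -0.2] xang -80.1 down [ 0.003  0.002 -1.   ] w 6.1 F [ 1.   0.2 -0.1]
```

Push through, then lift and retreat back-left and high so that the cameras see the trough.

```bash
python3 -m handwheel '[[[0,0,0,-0.9,-0.2,0,-0.85],[0,0,0,-1.8,-0.3,0,-0.85],[0,0,0,-2.7,-0.5,0,-0.85],[0,0,0,-3.6,-0.6,0,-0.85],[0,0,0,-4.5,-0.8,0,-0.85],[0,0,0,-4.7,-0.8,0,-0.85],[0,0,0,-4.7,-0.8,0,-0.85]]]'; python3 st.py
python3 -m handwheel '[[[0,0,0,0,0,2,-0.85],[0,0,0,0,0,5,-0.85],[0,0,0,0,0,9,-0.85],[0,0,0,0,3,13,-0.85],[0,0,0,0,7,15,-0.85],[0,0,0,0,11,16,-0.85],[0,0,0,0,15,16,-0.85],[0,0,0,0,19,16,-0.85],[0,0,0,0,23,16,-0.85],[0,0,0,0,27,16,-0.85]]]'
python3 - <<'E'
from st import *
st()
for c in("top","side"):
    im,_=bot.get_image(c)
    for w in("disc1","ring1"):print(c,w,[(np.round(r["at"]),round(r["p"],2)) for r in bot.pinpoint(w,c)])
    if c=="top":
        u=proj(c,[[540,48,55]])[0].astype(int);cv2.imwrite("pics/t9.png",cv2.resize(im[u[1]-75:u[1]+75,u[0]-100:u[0]+100],None,fx=4,fy=4,interpolation=cv2.INTER_CUBIC))
E
```

```text
t: 20.52
tool_pos: [459.0, 43.9, 74.1]
tcp_rot: [0.542, -0.54, 0.455, -0.455]
wrist_force: [0.7, 0.2, 0.5]
width: 6.3
t 20.52 tcp [459.   43.9  74.1] tray [-37.5  -0.2] xang -80.1 down [ 0.002  0.002 -1.   ] w 6.3 F [0.7 0.2 0.5]
t: 21.35
tool_pos: [458.9, 313.4, 234.5]
tcp_rot: [0.543, -0.54, 0.454, -0.455]
wrist_force: [1.4, 0.0, 0.3]
width: 6.7
t 21.35 tcp [458.9 313.4 234.5] tray [  7.9 265.4] xang -80.0 down [ 0.003  0.002 -1.   ] w 6.7 F [1.4 0.  0.3]
top disc1 [(array([501.,  47.,  49.]), 0.57), (array([458.,  48.,   4.]), 0.52), (array([428.,  38.,   9.]), 0.45), (array([450.,  43.,  26.]), 0.4), (array([643.,  30.,  53.]), 0.17)]
top ring1 [(array([589., 159.,  53.]), 0.51), (array([641.,  32.,  56.]), 0.38)]
side disc1 [(array([450.,  39.,  28.]), 0.44)]
side ring1 [(array([642.,  31.,  53.]), 0.47), (array([587., 158.,  60.]), 0.45), (array([492.,  54.,  -5.]), 0.19)]
```

View pics/t9.png

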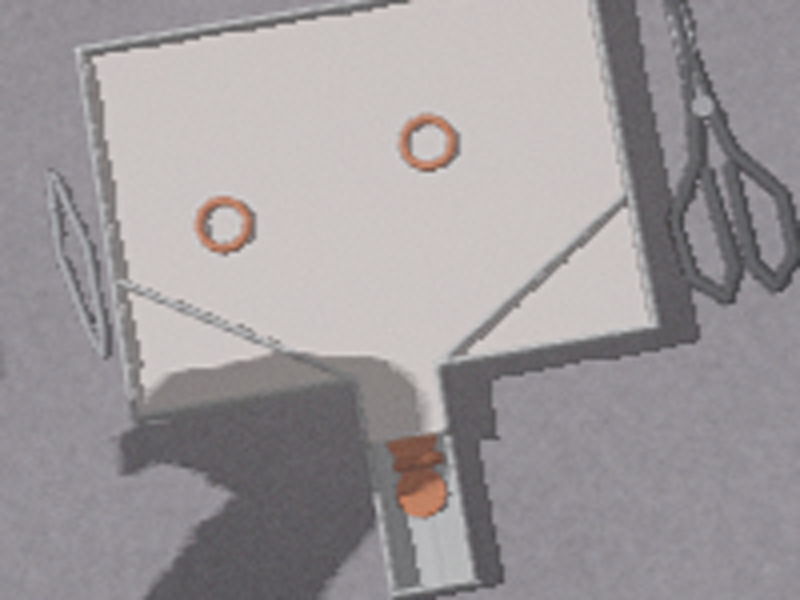

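```bash
python3 -m handwheel '[[[0,0,0,0,0,0,-0.85],[0,0,0,0,0,0,-0.85],[0,0,0,0,0,0,-0.85],[0,0,0,0,0,0,-0.85],[0,0,0,0,0,0,-0.85],[0,0,0,0,0,0,-0.85]]]'>/dev/null
python3 - <<'E'
from st import *
K,R,t=cam("top");u=proj("top",[[445,42,20]])[0].astype(int)
for k in range(2):
    im,d=bot.get_image("top")
    m=cv2.inRange(cv2.cvtColor(im,cv2.COLOR_BGR2HSV),(0,90,50),(18,255,255))
    v,x=np.nonzero(m[u[1]-25:u[1]+25,u[0]-25:u[0]+25]);v+=u[1]-25;x+=u[0]-25
    z=d[v,x];P=(np.linalg.inv(K)@np.c_[x,v,np.ones(len(x))].T*z-t[:,None]).T@R
    print(len(x),np.percentile(P,[0,10,50,90,100],axis=0).round(0).tolist())
    for r in sorted(set(v)):print(r,P[v==r].mean(0).round()) if k else 0
    cv2.waitKey(1)
st();print([(np.round(r["at"]),round(r["p"],2)) for r in bot.pinpoint("disc1","top")])
E
```

```text
199 [[268.0, -11.0, 2.0], [418.0, 30.0, 8.0], [436.0, 41.0, 12.0], [456.0, 51.0, 39.0], [461.0, 58.0, 1580.0]]Traceback (most recent call last):
  File "<stdin>", line 10, in <module>
cv2.error: OpenCV(4.12.0) /io/opencv/modules/highgui/src/window.cpp:1367: error: (-2:Unspecified error) The function is not implemented. Rebuild the library with Windows, GTK+ 2.x or Cocoa support. If you are on Ubuntu or Debian, install libgtk2.0-dev and pkg-config, then re-run cmake or configure script in function 'cvWaitKey'
```

Run:
```python
from st import *
K,R,t=cam("top");u=proj("top",[[445,42,20]])[0].astype(int)
im,d=bot.get_image("top")
m=cv2.inRange(cv2.cvtColor(im,cv2.COLOR_BGR2HSV),(0,90,50),(18,255,255))
v,x=np.nonzero((m>0)&(d>0));k=(abs(v-u[1])<25)&(abs(x-u[0])<25);v,x=v[k],x[k]
P=(np.linalg.inv(K)@np.c_[x,v,np.ones(len(x))].T*d[v,x]-t[:,None]).T@R
for r in sorted(set(v)):print(r,(v==r).sum(),np.median(P[v==r],0).round())
st();print([(np.round(r["at"]),round(r["p"],2)) for r in bot.pinpoint("disc1","top")])
```

```text
288 4 [461.  35.   9.]
289 11 [459.  44.   9.]
290 11 [456.  46.  11.]
291 10 [453.  45.  13.]
292 12 [449.  42.  24.]
293 11 [445.  40.  41.]
294 11 [443.  40.  40.]
295 9 [441.  43.  30.]
296 9 [440.  43.  16.]
297 8 [438.  40.  12.]
298 9 [436.  38.   8.]
299 11 [433.  38.  13.]
300 12 [430.  40.  13.]
301 12 [428.  40.  11.]
302 12 [425.  40.  12.]
303 12 [423.  40.  12.]
304 11 [421.  39.  11.]
305 10 [418.  40.  11.]
306 9 [416.  38.  10.]
307 6 [413.  40.  11.]
t 22.25 tcp [459.  310.4 233.8] tray [  7.5 262.4] xang -80.1 down [ 0.002  0.001 -1.   ] w 6.3 F [-0.7 -0.6  0.4]
[(array([449.,  47.,  26.]), 0.58), (array([461.,  46.,   3.]), 0.57), (array([426.,  41.,   9.]), 0.55)]
```

```bash
python3 -c "
from plant import bot;print(bot.hand_in())"
```

```text
the job is handed in; nothing more can be done
None
```

I swept the three discs with the fingertips and pushed them through the gate one at a time. I checked that the first disc was in the trough before starting the second, and that both were in before pushing the third into the gate. The job was handed in at about 22 s, with the arm raised and clear at z ≈ 234 mm.

**Last checks**
- **Discs:** the top camera's networks and depth show all three in the trough. Two lie flat, at x ≈ 460 and x ≈ 427 mm. The third stands tilted on its edge between them, with its centre about 26 mm up and its top about 41 mm. It was in the same place about a second earlier.
- **Rings:** both are on the deck, within a few millimetres of where they started.
- **Bystanders:** the tweezers and snips look undisturbed in the last picture. I did not measure the other things; the arm went nowhere near them.
- **Forces:** the readings I took stayed below about 8 N.

**What went wrong or disagreed**
- On the second disc the fingers passed over it once, because the tip was too high, and rode up on top of it once near the gate. I lifted, went back behind it, lowered the tip and pushed again. I judge from the pictures that the disc was never lifted.
- One network result put a disc at the gate mouth at the end. The picture and a repeat check showed nothing there.

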